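Clamp a ring-wax tube in the sawing jig

ROBOT

A 6-joint arm with a two-finger parallel gripper is mounted at the origin on the work surface. World frame = base frame: x ahead of the robot, y to its left, z up, the work surface at z = 0. Lengths are in m, angles in rad, forces in N, time in s.
With the tool pointing down it reaches from about 0.3 to 0.775 m from the base axis. Payload 14.6 kg.
Tool frame: the origin (TCP) lies on the mounting face of the last link; the fingertips stand 199 mm ahead of it and the grasp point (between the pads) lies 180 mm ahead of it; z points along the fingers, y is the line along which they close (so a half turn about z gives the same grasp; the last joint's range is limited). The gripper opens to 94 mm and grips with 3 to 60 N. Pads are 16 mm wide; open, the fingers measure 119 mm over their backs; the gripper's body (75 mm by 177 mm) begins 78 mm behind the grasp point.
Start: joints at [1.203, 0.3, 1.521, -0, 1.321, -0.067], TCP at [0.163, 0.525, 0.405] pointing down, gripper open.
Joint ranges: [-3.03, 3.03], [-0.79, 2.21], [0.23, 2.52], [-1.04, 4.18], [0, 3.07], [-2.55, 2.55]. Speed limits (rad/s): [2.22, 2.22, 2.57, 3.14, 3.14, 3.14].

INTERFACE

Orientations are given as [roll, pitch, yaw] about the fixed x, y, z axes, in that order (R = Rz(yaw) Ry(pitch) Rx(roll)).
In Python, from station import get_obs, camera, hand_in gives the robot as it stands.
- The arm moves only by the tool apply_moves, never from a script. Its argument "increments" is a list of rows, each an object of numbers: "tx", "ty", "tz": the shift along the tool's x, y, z as a fraction of full scale; "ax", "ay", "az": the turn, a rotation vector about the tool's x, y, z as a fraction of full scale. In form: [{"tx": .., "ty": .., "tz": .., "ax": .., "ay": .., "az": ..}, ...]. A call has 1 to 12 rows; each row shifts and turns the commanded pose from where the row before left it, along the tool's axes as they then stand; what a row does not reach is not made up. Full scale, the value 1, is 30 mm for a shift and 5 degrees for a turn. A row lasts 1/8 s, in which the tool goes at most 62.5 mm and 10.7 degrees, less where a joint would pass 70% of its speed; a pose out of reach is approached as far as the arm can. A call with a number of a shift or a turn outside -1 to 1 is refused whole. A call with a gripper value outside its range is refused whole. "jaw" is the closure, from 0 (fully open) to 1 (shut), set as the call begins (left out, the last holds). The fingers move at their own pace and stop on an object; "force" is the grip in N (left out, the last holds). Time passes only in rows, so rows that do not move let the fingers close. It gives the time, the measured TCP pose, the force, the opening and the grip force at its end, in the units of the state.
- get_obs(): the state, without advancing time (a new reading comes with each control period).
- camera(name): name is "side" or "top"; returns a dict with "pixels" (420x560x3 uint8, red, green, blue), "camera_matrix" (3x3 intrinsics, pixels), "R" (3x3) and "t" (3): a world point X has camera coordinates R X + t. Camera axes: x right, y down, z forward; pixel columns grow to the right and rows downward; lengths in m; the calibration is good to about 2 mm. A picture is of the moment at which its call begins. There is no depth.
- hand_in(): hands the job in; it is judged then, once.
The state is a dict: "time_s": time; "qpos": joint angles; "joint_vel": joint speeds; "tau": joint torques, N m; "ee_pos": TCP position; "eef_rot": TCP orientation; "force": force on the tool from outside, world axes, zero at the start; "moment": the same for the moment, N m; "grip_width": finger opening in m; "grip_force": force on a finger pad.
Only numpy, scipy, OpenCV 4.12 (cv2) and the standard library are available. Lean on these libraries where they do the work, as an engineer would, in place of code of your own. Each camera call takes 0.05 s, during which the arm holds its last target. There are 200 camera calls.

TASK

Take the green wax tube out of its wooden cradle, lay it down in the two V-blocks of the sawing jig and then slide it along the Vs until its end rests firmly against the brass end stop; wax chips easily, so feel for the stop and press only gently. Then swing the blue clamp strap by its red-topped knob all the way across so that it holds the tube down, still seated and against the stop. Leave the brown tube and the other things on the bench where they are.

Things in the scene. Friction and masses are not known exactly. Their poses are not given: they have to be found in the camera images.
- tube: Green wax tube, a plain cylinder 30 mm in diameter, 110 mm long, 55 to 115 g, lying level in a wooden cradle at the start. Origin at its middle, on its axis; its y axis runs along the tube (either way round is the same; it may have rolled about it).
- cradle_a: Wooden cradle holding the green tube (an identical one holds a brown tube): foot 70 x 94 x 8 mm, two V-notched cheeks across the tube, 60 mm wide, 12 mm thick, 34 mm tall, 40 mm either side of the middle: 68 mm of tube between them is free to grasp from above. Origin at the centre of its underside; y along the tube, whose axis is 39 mm above the bench.
- jig: Fixed sawing jig: aluminium plate 12 mm thick (x -45 to +95, y -75 to +110 mm) with two steel V-blocks, 70 mm wide (x), 28 mm thick, centred at y = -50 and +50 mm, tops 42 mm above the bench, 72 mm of open space between them where fingers can hold the tube. Origin on the bench midway between them; y along the groove towards the end stop, x across it towards the strap's post.
- seat (a point): Middle of the groove, jig (0, 0, 41 mm), axes as the jig's: the axis of a fully seated tube passes here along y; its top is then 56 mm above the bench. The Vs are 90 degrees, apex 20 mm above the bench.
- stop: End stop at the jig's +y end: red bracket 36 x 14 x 46 mm (its face 25 mm beyond the origin) with a screw and a brass disc 18 mm in diameter facing -y, on a stiff buffer (gives 1 mm at 8 N, no kick). Origin at jig (0, 55, 41 mm), axes as the jig's: the disc's face is screwed to anywhere from 9 mm before to 9 mm past it, unmeasured: feel for it. A tube against it has its middle 55 mm from the face.
- post: Fixed post of the strap at jig x = 75, y = 0 mm, 24 mm in diameter, head 106 mm above the bench. Origin on its axis, 12 mm above the bench; axes as the jig's. The strap turns on it on a sprung collar: with no tube its flat underside is 53 mm above the bench, 3 mm lower than a seated tube's top; the spring presses it down with 7 to 8 N when lifted so far and lets it rise up to 12 mm.
- strap (a joint): Swing of the blue strap about the post, rad: 0 = open, pointing along jig -y; grows clockwise seen from above; 1.57 = fully across the tube, pointing along jig -x, at its end of travel. Stays where it is left. A ramp on its leading side climbs onto the tube by itself as it is pushed over (5 to 10 N at the knob).
- strap_knob (a point): Top of the strap's upright round knob, 112 mm from the pivot axis: 12 to 14 mm in diameter, top (red) 104 mm above the bench (3 mm more once on the tube), rising 42 mm above the strap's upper face. The strap is 24 mm wide plus a 13 mm ramp along its leading side, 9 mm thick, ending 12 mm past the knob.
- spare: Brown wax tube in the other cradle, same size; leave it alone. Origin at its middle.
- block1: Pink wax block 60 x 30 x 60 mm, bystander.
- block2: Pink wax block 60 x 40 x 55 mm, bystander.
- block3: Yellow wax block 55 x 75 x 30 mm, bystander.
- driver: Screwdriver 160 mm long, bystander.
- brush: Brush 170 mm long, bystander.
- jar: Jar 54 mm in diameter, 70 mm tall, bystander.
Mind the look-alikes: they are no part of the job. Of the things like the tube, leave any that is black; of the rest the larger one is meant.

How it is judged:
By the outcome, as a careful person would: the job done as asked, in the order asked, and still so for the second after the job is handed in, with the robot touching nothing.
It also fails if it takes over 66 s, if anything falls off the work surface, if the arm or the gripper's body presses on something with over 40 N, if the wrist force passes 120 N, or if a joint passes its speed limit or range.

## Working session

There is one attempt and no reset: what is moved stays moved. The work goes in short steps, Python scripts to look and compute and a tool call to move; the robot and the scene stay as the last step left them, time stands still between calls to the robot, and variables do not carry over. Pictures are saved under pics/ and viewed, at most 10 in all, crops included, and the job is handed in when it is done.

Besides the shell and the picture viewer there is one more tool, called after ">>>" in YAML: its name, and indented under it one key for each argument. apply_moves: Moves the arm, as the interface text tells. Its arguments: {"type":"object","properties":{"increments":{"type":"array"},"jaw":{"type":"number"},"force":{"type":"number"}},"required":["increments"]}

```bash
mkdir -p pics
cat > h.py <<'E'
import numpy as np,cv2
from station import get_obs,camera,hand_in
def snap(n,f):
    c=camera(n); cv2.imwrite(f,c['pixels'][:,:,::-1]); np.savez(''+n+'.npz',**c); return c
def ray(n,u,v,z):
    c=np.load(''+n+'.npz');K,R,t=c['camera_matrix'],c['R'],c['t']
    d=R.T@np.linalg.solve(K,[u,v,1.]);o=-R.T@t
    return o+d*(z-o[2])/d[2]
def proj(n,X):
    c=np.load(''+n+'.npz');p=c['camera_matrix']@(c['R']@np.array(X)+c['t']);return p[:2]/p[2]
E
python3 - <<'E'
from h import *
snap('top','pics/t1.png');snap('side','pics/s1.png')
o=get_obs();print(o['time_s'],o['ee_pos'],o['eef_rot'],o['grip_width'],o['force'])
for n in('top','side'):
    c=np.load(n+'.npz');print(-c['R'].T@c['t'],c['R'][2],c['camera_matrix'][0])
E
```

```text
0.1 [0.16294596 0.52527983 0.40414662] [-3.14055759e+00 -9.15577854e-05  2.84080789e+00] 0.09398643273729052 [1.48075446e+00 1.38689360e-03 4.26500334e-01]
[ 0.40500092 -0.03701055  1.17905734] [ 0.12266525  0.00368966 -0.99244124] [440.37813681   0.         279.18758889]
[0.52514592 0.57072886 0.81268511] [ 0.01618014 -0.64388308 -0.7649528 ] [421.95509452   0.         281.21806103]
```

View pics/t1.png

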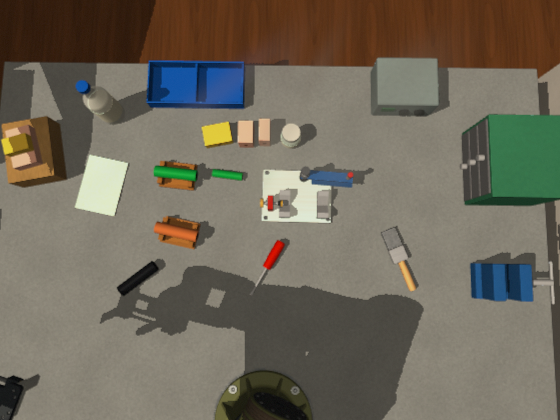

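View pics/s1.png

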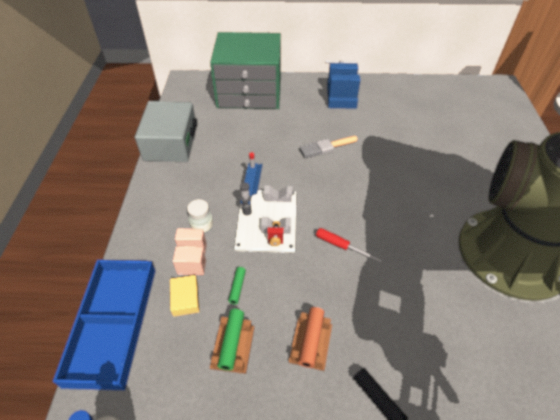

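The top view shows the large green tube in its cradle at (176,173), with the small green look-alike at (228,175). The jig is at (297,196), its stop bracket on the left at (270,203). The post is at (305,174) and the strap's red knob at (350,175). I'll zoom in to measure.

Run:
```python
from h import *
def crop(n,x0,y0,w,h,s,f):
    im=cv2.imread(f'pics/{n}.png')[y0:y0+h,x0:x0+w];cv2.imwrite(f,cv2.resize(im,None,fx=s,fy=s,interpolation=cv2.INTER_CUBIC))
crop('t1',250,155,115,80,6,'pics/t1c.png')
crop('s1',205,145,130,100,6,'pics/s1c.png')
# green tube blobs
for n,f,b in(('top','t1',(140,150,70,50)),('side','s1',(200,290,60,90))):
    im=cv2.imread(f'pics/{f}.png').astype(int);B,G,R=im[...,0],im[...,1],im[...,2]
    m=((G>R*1.5)&(G>B*1.5)&(G>60)).astype(np.uint8);k=np.zeros_like(m);x,y,w,h=b;k[y:y+h,x:x+w]=1
    pts=np.argwhere(m*k)[:,::-1].astype(np.float32);print(n,len(pts),cv2.minAreaRect(pts))
    print([ray(n,*p,.039).round(4) for p in cv2.boxPoints(cv2.minAreaRect(pts))])
```

```text
top 462 ((174.3048858642578, 172.75608825683594), (42.73700714111328, 11.153586387634277), 6.340190887451172)
[array([0.6188, 0.3018, 0.039 ]), array([0.6486, 0.3   , 0.039 ]), array([0.6375, 0.1874, 0.039 ]), array([0.6078, 0.1895, 0.039 ])]
side 963 ((232.36477661132812, 329.1419677734375), (17.055246353149414, 79.72371673583984), 9.323592185974121)
[array([0.6479, 0.297 , 0.039 ]), array([0.6412, 0.1344, 0.039 ]), array([0.6058, 0.1399, 0.039 ]), array([0.6167, 0.3012, 0.039 ])]
```

View pics/t1c.png

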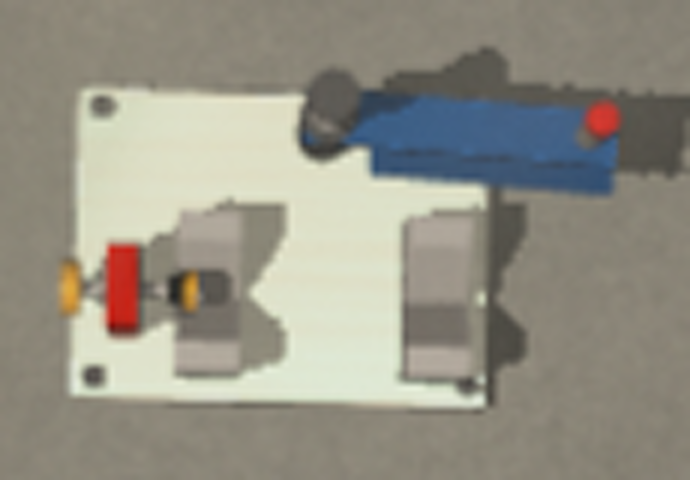

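View pics/s1c.png

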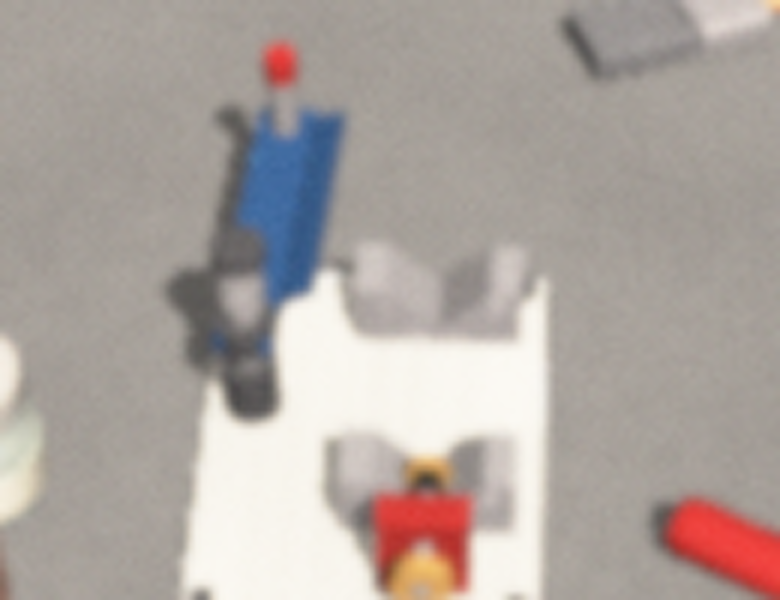

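The crops show these features clearly:
- **Top crop:** plate corners at (80,88), (68,397) and (490,408), V-block tops at x 180–243 and 405–476, post head at (333,95), knob at (602,118).
- **Side crop:** knob at (281,55), post head at (240,240), a plate corner at (545,280).

Next I'll fit the jig pose to these points.

Run:
```python
from h import *
from scipy.optimize import least_squares
T=[((95,110,12),(80,88)),((-45,110,12),(68,397)),((-45,-75,12),(490,408)),((35,64,42),(180,210)),((35,36,42),(243,207)),((-35,64,42),(177,376)),((-35,36,42),(238,376)),((-35,-36,42),(403,378)),((35,-36,42),(408,216)),((35,-64,42),(477,212)),((-35,-64,42),(473,381)),((75,0,106),(333,95)),((75,-112,104),(602,118))]
S=[((-45,-75,12),(545,280)),((75,-112,104),(281,52)),((75,0,106),(240,242))]
D=[('top',np.array(p)/1e3,(np.array(q)+.5)/6-.5+[250,155]) for p,q in T]+[('side',np.array(p)/1e3,(np.array(q)+.5)/6-.5+[205,145]) for p,q in S]
def w(p,X): c,s=np.cos(p[2]),np.sin(p[2]);return np.array([p[0]+c*X[0]-s*X[1],p[1]+s*X[0]+c*X[1],X[2]])
f=lambda p:np.concatenate([proj(n,w(p,X))-q for n,X,q in D])
r=least_squares(f,[.55,-.08,0],loss='soft_l1',f_scale=.5);print(r.x,np.degrees(r.x[2]));print(f(r.x).reshape(-1,2).round(2).tolist())
# end stop disc face guess z=.041: top crop x~197,290
for px in((199,290),(184,290)): 
    print(ray('top',*((np.array(px)+.5)/6-.5+[250,155]),.041))
# tube reprojection check
im=cv2.imread('pics/s1.png').astype(int);B,G,R=im[...,0],im[...,1],im[...,2]
m=((G>R*1.5)&(G>B*1.5)&(G>60)).astype(np.uint8)
n,l,st,ce=cv2.connectedComponentsWithStats(m)
for i in range(1,n):
    if st[i,4]>100:
        pts=np.argwhere(l==i)[:,::-1].astype(np.float32);print(st[i],cv2.minAreaRect(pts))
u=np.array([.098,.995,0]);c0=np.array([.628,.245,.039])
for n in('top','side'):
    P=np.array([proj(n,c0+s*u*.055+.015*(np.cos(a)*np.array([.995,-.098,0])+np.sin(a)*np.array([0,0,1]))) for s in(-1,1) for a in np.linspace(0,6.28,24)]).astype(np.float32);print(n,cv2.minAreaRect(P))
```

```text
[ 0.55034083 -0.09606014 -0.01326634] -0.7601055200212173
[[-0.02, -0.16], [0.29, 0.05], [-0.44, 0.12], [-0.27, 0.19], [-0.06, 0.97], [-0.51, -0.82], [0.11, -0.53], [0.38, -0.1], [0.0, 0.22], [-0.77, 1.17], [-0.48, -0.31], [0.44, 0.04], [0.67, -2.43], [1.1, -0.73], [-2.02, -0.36], [0.48, 0.23]]
[ 0.5518079 -0.0419751  0.041    ]
[ 0.5517167  -0.03546178  0.041     ]
[229 267  16  36 316] ((236.78407287597656, 284.8329162597656), (8.962932586669922, 36.138545989990234), 14.534454345703125)
[218 309  26  60 846] ((230.84603881835938, 338.5736389160156), (14.796453475952148, 60.829864501953125), 12.011478424072266)
top ((173.90463256835938, 172.78472900390625), (44.5632438659668, 11.385462760925293), 6.349452495574951)
side ((231.1461181640625, 340.86553955078125), (16.46993064880371, 62.58549880981445), 11.862175941467285)
```

>>> apply_moves:
  increments:
    - {"az": 1}
    - {"az": 1}
    - {"az": 1}
    - {"az": 1}
    - {"az": 1}
    - {"az": 1}
    - {"az": 1}
    - {"az": 1}

```text
schema error: expected keys tx, ty, tz, ax, ay, az
```

>>> apply_moves:
  increments:
    - {"az": 1}
    - {"az": 1}
    - {"az": 1}
    - {"az": 1}
    - {"az": 1}
    - {"az": 1}
    - {"az": 1}
    - {"az": 0.68}

```text
schema error: expected keys tx, ty, tz, ax, ay, az
```

>>> apply_moves:
  increments:
    - {"ty": 0.96,"tx": -0.457}
    - {"ty": 0.96,"tx": -0.457}
    - {"ty": 0.96,"tx": -0.457}
    - {"ty": 0.96,"tx": -0.457}
    - {"ty": 0.96,"tx": -0.457}
    - {"ty": 0.96,"tx": -0.457}
    - {"ty": 0.96,"tx": -0.457}
    - {"ty": 0.96,"tx": -0.457}
    - {"ty": 0.96,"tx": -0.457}

```text
schema error: expected keys tx, ty, tz, ax, ay, az
```

>>> apply_moves:
  increments:
    - {"ty": 0.96,"tx": -0.457}
    - {"ty": 0.96,"tx": -0.457}
    - {"ty": 0.96,"tx": -0.457}
    - {"ty": 0.96,"tx": -0.457}
    - {"ty": 0.96,"tx": -0.457}
    - {"ty": 0.96,"tx": -0.457}
    - {"ty": 0.96,"tx": -0.457}
    - {"ty": 0.96,"tx": -0.457}
    - {"tz": 0}
    - {"tz": 0}

```text
schema error: expected keys tx, ty, tz, ax, ay, az
```

>>> apply_moves:
  increments:
    - {"tx": 0,"ty": 0,"tz": 0,"ax": 0,"ay": 0,"az": 1}
    - {"tx": 0,"ty": 0,"tz": 0,"ax": 0,"ay": 0,"az": 1}
    - {"tx": 0,"ty": 0,"tz": 0,"ax": 0,"ay": 0,"az": 1}
    - {"tx": 0,"ty": 0,"tz": 0,"ax": 0,"ay": 0,"az": 1}
    - {"tx": 0,"ty": 0,"tz": 0,"ax": 0,"ay": 0,"az": 1}
    - {"tx": 0,"ty": 0,"tz": 0,"ax": 0,"ay": 0,"az": 1}
    - {"tx": 0,"ty": 0,"tz": 0,"ax": 0,"ay": 0,"az": 1}
    - {"tx": 0,"ty": 0,"tz": 0,"ax": 0,"ay": 0,"az": 1}

```text
time_s: 1.1
ee_pos: [0.1629, 0.5253, 0.4043]
eef_rot: [-3.141, 0.0, 2.14]
force: [-0.5, 0.7, -0.8]
grip_width: 0.094
grip_force: 0.0
```

>>> apply_moves:
  increments:
    - {"tx": 0,"ty": 0,"tz": 0,"ax": 0,"ay": 0,"az": 1}
    - {"tx": 0,"ty": 0,"tz": 0,"ax": 0,"ay": 0,"az": 1}
    - {"tx": 0,"ty": 0,"tz": 0,"ax": 0,"ay": 0,"az": 1}
    - {"tx": 0,"ty": 0,"tz": 0,"ax": 0,"ay": 0,"az": 1}
    - {"tx": 0,"ty": 0,"tz": 0,"ax": 0,"ay": 0,"az": 1}
    - {"tx": 0,"ty": 0,"tz": 0,"ax": 0,"ay": 0,"az": 1}
    - {"tx": 0,"ty": 0,"tz": 0,"ax": 0,"ay": 0,"az": 1}
    - {"tx": 0,"ty": 0,"tz": 0,"ax": 0,"ay": 0,"az": 0.68}

```text
time_s: 2.1
ee_pos: [0.1629, 0.5253, 0.4043]
eef_rot: [-3.141, 0.001, 1.47]
force: [0.6, -0.2, 0.1]
grip_width: 0.0937
grip_force: 0.0
```

>>> apply_moves:
  increments:
    - {"tx": -0.457,"ty": 0.96,"tz": 0,"ax": 0,"ay": 0,"az": 0}
    - {"tx": -0.457,"ty": 0.96,"tz": 0,"ax": 0,"ay": 0,"az": 0}
    - {"tx": -0.457,"ty": 0.96,"tz": 0,"ax": 0,"ay": 0,"az": 0}
    - {"tx": -0.457,"ty": 0.96,"tz": 0,"ax": 0,"ay": 0,"az": 0}
    - {"tx": -0.457,"ty": 0.96,"tz": 0,"ax": 0,"ay": 0,"az": 0}
    - {"tx": -0.457,"ty": 0.96,"tz": 0,"ax": 0,"ay": 0,"az": 0}
    - {"tx": -0.457,"ty": 0.96,"tz": 0,"ax": 0,"ay": 0,"az": 0}
    - {"tx": -0.457,"ty": 0.96,"tz": 0,"ax": 0,"ay": 0,"az": 0}

```text
time_s: 3.1
ee_pos: [0.3823, 0.3929, 0.4043]
eef_rot: [-3.141, 0.0, 1.472]
force: [-0.4, 0.3, -0.1]
grip_width: 0.0942
grip_force: 0.0
```

>>> apply_moves:
  increments:
    - {"tx": -0.457,"ty": 0.96,"tz": 0,"ax": 0,"ay": 0,"az": 0}
    - {"tx": -0.457,"ty": 0.96,"tz": 0,"ax": 0,"ay": 0,"az": 0}
    - {"tx": -0.457,"ty": 0.96,"tz": 0,"ax": 0,"ay": 0,"az": 0}
    - {"tx": -0.457,"ty": 0.96,"tz": 0,"ax": 0,"ay": 0,"az": 0}
    - {"tx": -0.457,"ty": 0.96,"tz": 0,"ax": 0,"ay": 0,"az": 0}
    - {"tx": -0.457,"ty": 0.96,"tz": 0,"ax": 0,"ay": 0,"az": 0}
    - {"tx": -0.457,"ty": 0.96,"tz": 0,"ax": 0,"ay": 0,"az": 0}
    - {"tx": 0,"ty": 0,"tz": 0,"ax": 0,"ay": 0,"az": 0}
    - {"tx": 0,"ty": 0,"tz": 0,"ax": 0,"ay": 0,"az": 0}

```text
time_s: 4.22
ee_pos: [0.5723, 0.2786, 0.4043]
eef_rot: [-3.141, 0.0, 1.473]
force: [0.1, 0.5, -0.7]
grip_width: 0.094
grip_force: 0.0
```

>>> apply_moves:
  increments:
    - {"tx": -0.465,"ty": 0.98,"tz": 0.5,"ax": 0,"ay": 0,"az": 0}
    - {"tx": -0.465,"ty": 0.98,"tz": 1,"ax": 0,"ay": 0,"az": 0}
    - {"tx": 0,"ty": 0,"tz": 1,"ax": 0,"ay": 0,"az": 0}
    - {"tx": 0,"ty": 0,"tz": 1,"ax": 0,"ay": 0,"az": 0}
    - {"tx": 0,"ty": 0,"tz": 1,"ax": 0,"ay": 0,"az": 0}
    - {"tx": 0,"ty": 0,"tz": 0,"ax": 0,"ay": 0,"az": 0}
    - {"tx": 0,"ty": 0,"tz": 0,"ax": 0,"ay": 0,"az": 0}

```text
time_s: 5.1
ee_pos: [0.6283, 0.2453, 0.2713]
eef_rot: [3.14, -0.001, 1.473]
force: [-0.2, -0.3, 0.2]
grip_width: 0.0941
grip_force: 0.0
```

Run:
```python
from h import *
o=get_obs();print(o['ee_pos'])
a=snap('top','pics/t2.png')['pixels'];b=snap('side','pics/s2.png')['pixels']
f=lambda im,x,y,w,h,s:cv2.resize(im[y:y+h,x:x+w,::-1],(w*s,h*s),interpolation=cv2.INTER_CUBIC)
cv2.imwrite('pics/c2.png',np.hstack([f(a,120,120,100,140,4),f(b,180,260,100,140,4)]))
```

```text
[0.62834228 0.24529287 0.27128451]
```

View pics/c2.png

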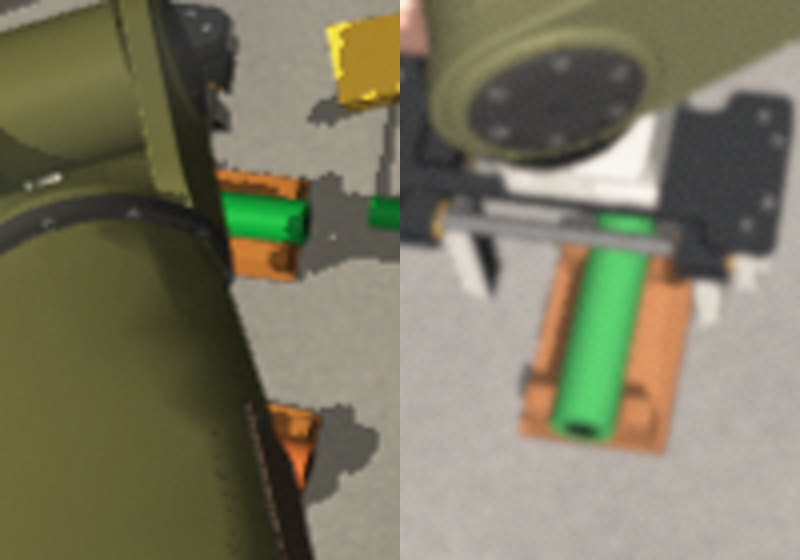

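The fingers straddle the green tube: in the side crop they are at (470,270) and (705,290), with the tube running between them. The descent path is clear, so I'll go down and close gently.

>>> apply_moves:
  increments:
    - {"tx": 0,"ty": 0,"tz": 0.87,"ax": 0,"ay": 0,"az": 0}
    - {"tx": 0,"ty": 0,"tz": 0.87,"ax": 0,"ay": 0,"az": 0}
    - {"tx": 0,"ty": 0,"tz": 0,"ax": 0,"ay": 0,"az": 0}

```text
time_s: 5.58
ee_pos: [0.6282, 0.2447, 0.2167]
eef_rot: [-3.14, 0.001, 1.473]
force: [0.3, 0.5, 0.7]
grip_width: 0.0939
grip_force: 0.0
```

>>> apply_moves:
  increments:
    - {"tx": 0,"ty": 0,"tz": 0,"ax": 0,"ay": 0,"az": 0}
    - {"tx": 0,"ty": 0,"tz": 0,"ax": 0,"ay": 0,"az": 0}
    - {"tx": 0,"ty": 0,"tz": 0,"ax": 0,"ay": 0,"az": 0}
    - {"tx": 0,"ty": 0,"tz": 0,"ax": 0,"ay": 0,"az": 0}
    - {"tx": 0,"ty": 0,"tz": 0,"ax": 0,"ay": 0,"az": 0}
    - {"tx": 0,"ty": 0,"tz": 0,"ax": 0,"ay": 0,"az": 0}
    - {"tx": 0,"ty": 0,"tz": 0,"ax": 0,"ay": 0,"az": 0}
    - {"tx": 0,"ty": 0,"tz": 0,"ax": 0,"ay": 0,"az": 0}
  jaw: 1
  force: 8

```text
time_s: 6.58
ee_pos: [0.6286, 0.2446, 0.2175]
eef_rot: [3.141, -0.0, 1.472]
force: [0.9, -0.0, -0.1]
grip_width: 0.0298
grip_force: 8.0
```

>>> apply_moves:
  increments:
    - {"tx": 0,"ty": 0,"tz": -0.3,"ax": 0,"ay": 0,"az": 0}
    - {"tx": 0,"ty": 0,"tz": -0.9,"ax": 0,"ay": 0,"az": 0}
    - {"tx": 0,"ty": 0,"tz": -1,"ax": 0,"ay": 0,"az": 0}
    - {"tx": 0,"ty": 0,"tz": 0,"ax": 0,"ay": 0,"az": -0.973}
    - {"tx": 0,"ty": 0,"tz": 0,"ax": 0,"ay": 0,"az": 0}

```text
time_s: 7.2
ee_pos: [0.6283, 0.2447, 0.284]
eef_rot: [3.141, -0.0, 1.557]
force: [-0.4, -0.4, -0.9]
grip_width: 0.0295
grip_force: 8.0
```

>>> apply_moves:
  increments:
    - {"tx": -0.988,"ty": -0.205,"tz": 0,"ax": 0,"ay": 0,"az": 0}
    - {"tx": -0.988,"ty": -0.205,"tz": 0,"ax": 0,"ay": 0,"az": 0}
    - {"tx": -0.988,"ty": -0.205,"tz": 0,"ax": 0,"ay": 0,"az": 0}
    - {"tx": -0.988,"ty": -0.205,"tz": 0,"ax": 0,"ay": 0,"az": 0}
    - {"tx": -0.988,"ty": -0.205,"tz": 0,"ax": 0,"ay": 0,"az": 0}
    - {"tx": -0.988,"ty": -0.205,"tz": 0,"ax": 0,"ay": 0,"az": 0}
    - {"tx": -0.988,"ty": -0.205,"tz": 0,"ax": 0,"ay": 0,"az": 0}
    - {"tx": -0.988,"ty": -0.205,"tz": 0,"ax": 0,"ay": 0,"az": 0}
    - {"tx": -0.988,"ty": -0.205,"tz": 0,"ax": 0,"ay": 0,"az": 0}
    - {"tx": -0.988,"ty": -0.205,"tz": 0,"ax": 0,"ay": 0,"az": 0}
    - {"tx": -0.988,"ty": -0.205,"tz": 0,"ax": 0,"ay": 0,"az": 0}
    - {"tx": -0.988,"ty": -0.205,"tz": 0,"ax": 0,"ay": 0,"az": 0}

```text
time_s: 8.7
ee_pos: [0.5495, -0.1109, 0.2833]
eef_rot: [-3.141, -0.0, 1.555]
force: [0.4, 0.2, -0.9]
grip_width: 0.0294
grip_force: 8.0
```

>>> apply_moves:
  increments:
    - {"tx": 0,"ty": 0,"tz": 0,"ax": 0,"ay": 0,"az": 0}
    - {"tx": 0,"ty": 0,"tz": 0,"ax": 0,"ay": 0,"az": 0}

```text
time_s: 8.95
ee_pos: [0.5499, -0.1095, 0.2833]
eef_rot: [-3.141, -0.0, 1.556]
force: [-0.1, -0.2, -0.7]
grip_width: 0.0299
grip_force: 8.0
```

Run:
```python
from h import *
o=get_obs();print(o['ee_pos'],o['eef_rot'],o['force'])
a=snap('top','pics/t3.png')['pixels'];b=snap('side','pics/s3.png')['pixels']
f=lambda im,x,y,w,h,s:cv2.resize(im[y:y+h,x:x+w,::-1],(w*s,h*s),interpolation=cv2.INTER_CUBIC)
cv2.imwrite('pics/c3.png',np.hstack([f(a,240,130,130,120,3),f(b,190,140,130,120,3)]))
```

```text
[ 0.54993574 -0.10949919  0.28334207] [-3.14121226e+00 -2.63175714e-04  1.55632497e+00] [-0.0589646  -0.21960926 -0.7263885 ]
```

View pics/c3.png

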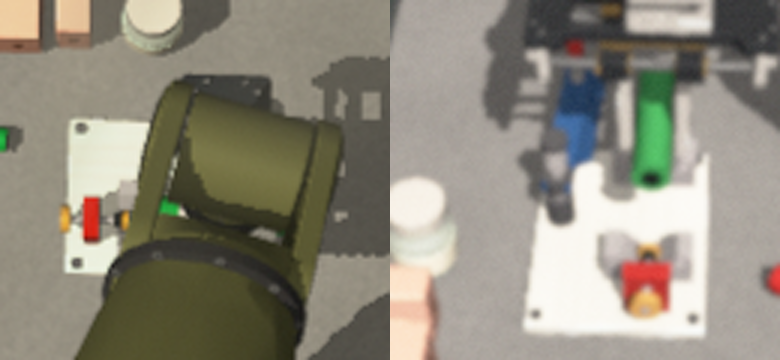

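The tube is held level above the jig, its end at (650,180) in the side crop and (160,210) in the top crop. I'll check the end position before lowering.

Run:
```python
from h import *
im=cv2.imread('pics/s3.png').astype(int)
print(ray('side',277,199.5,.105),ray('top',293.3,200,.105))
for n in('top','side'):print(n,proj(n,[.551,-.0545,.105]),proj(n,[.551,-.0545,.12]))
```

```text
[ 0.5503773  -0.05580017  0.105     ] [ 0.55115201 -0.06756018  0.105     ]
top [287.99248648 199.98764523] [288.10302665 199.15664371]
side [276.70289778 199.92916095] [276.65397701 195.43372117]
```

>>> apply_moves:
  increments:
    - {"tx": 0,"ty": 0,"tz": 0.8,"ax": 0,"ay": 0,"az": 0}
    - {"tx": 0,"ty": 0,"tz": 0.7,"ax": 0,"ay": 0,"az": 0}
    - {"tx": 0,"ty": 0,"tz": 0.15,"ax": 0,"ay": 0,"az": 0}
    - {"tx": 0,"ty": 0,"tz": 0.15,"ax": 0,"ay": 0,"az": 0}
    - {"tx": 0,"ty": 0,"tz": 0,"ax": 0,"ay": 0,"az": 0}

```text
time_s: 9.68
ee_pos: [0.55, -0.1098, 0.2298]
eef_rot: [3.141, 0.0, 1.558]
force: [-1.1, 0.6, -0.8]
grip_width: 0.0298
grip_force: 8.0
```

>>> apply_moves:
  increments:
    - {"tx": 0,"ty": 0,"tz": 0.1,"ax": 0,"ay": 0,"az": 0}
    - {"tx": 0,"ty": 0,"tz": 0.1,"ax": 0,"ay": 0,"az": 0}
    - {"tx": 0,"ty": 0,"tz": 0.05,"ax": 0,"ay": 0,"az": 0}
    - {"tx": 0,"ty": 0,"tz": 0,"ax": 0,"ay": 0,"az": 0}

```text
time_s: 10.18
ee_pos: [0.5499, -0.11, 0.2218]
eef_rot: [-3.141, -0.0, 1.557]
force: [-0.4, -0.0, -0.4]
grip_width: 0.03
grip_force: 8.0
```

>>> apply_moves:
  increments:
    - {"tx": 0,"ty": 0,"tz": 0.04,"ax": 0,"ay": 0,"az": 0}
    - {"tx": 0,"ty": 0,"tz": 0,"ax": 0,"ay": 0,"az": 0}

```text
time_s: 10.42
ee_pos: [0.55, -0.11, 0.2209]
eef_rot: [3.141, 0.0, 1.557]
force: [1.6, 0.4, 0.4]
grip_width: 0.0298
grip_force: 8.0
```

>>> apply_moves:
  increments:
    - {"tx": 0,"ty": 0,"tz": 0.03,"ax": 0,"ay": 0,"az": 0}
    - {"tx": 0,"ty": 0,"tz": 0,"ax": 0,"ay": 0,"az": 0}

```text
time_s: 10.68
ee_pos: [0.5502, -0.11, 0.2204]
eef_rot: [3.14, 0.0, 1.557]
force: [2.3, 0.2, 4.9]
grip_width: 0.0295
grip_force: 8.0
```

>>> apply_moves:
  increments:
    - {"tx": 0,"ty": 0,"tz": 0,"ax": 0,"ay": 0,"az": 0}
    - {"tx": 0,"ty": 0,"tz": 0,"ax": 0,"ay": 0,"az": 0}
    - {"tx": 0,"ty": 0.01,"tz": 0,"ax": 0,"ay": 0,"az": 0}
    - {"tx": 0,"ty": 0,"tz": 0,"ax": 0,"ay": 0,"az": 0}
  jaw: 0.57

```text
time_s: 11.18
ee_pos: [0.5501, -0.11, 0.2197]
eef_rot: [-3.141, -0.0, 1.557]
force: [-0.5, -0.3, -0.5]
grip_width: 0.0404
grip_force: 0.0
```

>>> apply_moves:
  increments:
    - {"tx": 0,"ty": 0,"tz": 0,"ax": 0,"ay": 0,"az": 0}
    - {"tx": 0,"ty": 0,"tz": 0,"ax": 0,"ay": 0,"az": 0}
    - {"tx": 0,"ty": 0,"tz": 0,"ax": 0,"ay": 0,"az": 0}
    - {"tx": 0,"ty": 0,"tz": 0,"ax": 0,"ay": 0,"az": 0}
  jaw: 1
  force: 5

```text
time_s: 11.68
ee_pos: [0.5507, -0.1099, 0.2205]
eef_rot: [3.139, 0.0, 1.557]
force: [5.6, 0.9, 2.0]
grip_width: 0.03
grip_force: 5.0
```

>>> apply_moves:
  increments:
    - {"tx": 0,"ty": 0.03,"tz": 0,"ax": 0,"ay": 0,"az": 0}
    - {"tx": 0,"ty": 0,"tz": 0,"ax": 0,"ay": 0,"az": 0}

```text
time_s: 11.92
ee_pos: [0.5513, -0.11, 0.2202]
eef_rot: [3.141, 0.0, 1.557]
force: [3.0, 0.9, 4.0]
grip_width: 0.0297
grip_force: 5.0
```

Run:
```python
from h import *
for i in range(3):
    camera('top');o=get_obs();print(o['ee_pos'].round(4),o['force'].round(2),o['moment'].round(3))
```

```text
[ 0.5513 -0.11    0.2202] [3.85 0.69 3.7 ] [-0.032 -0.456  0.017]
[ 0.5513 -0.11    0.2202] [4.06 0.43 4.09] [ 0.096 -0.581 -0.03 ]
[ 0.5513 -0.11    0.2202] [4.53 0.66 3.28] [ 0.026 -0.728 -0.012]
```

>>> apply_moves:
  increments:
    - {"tx": 0,"ty": 0.03,"tz": 0,"ax": 0,"ay": 0,"az": 0}
    - {"tx": 0,"ty": 0,"tz": 0,"ax": 0,"ay": 0,"az": 0}

```text
time_s: 12.32
ee_pos: [0.5519, -0.11, 0.2199]
eef_rot: [-3.141, -0.0, 1.557]
force: [-0.6, 0.3, 6.9]
grip_width: 0.0299
grip_force: 5.0
```

Run:
```python
from h import *
for i in range(3):
    camera('top');o=get_obs();print(o['ee_pos'].round(4),o['force'].round(2),o['moment'].round(3))
```

```text
[ 0.5519 -0.11    0.2199] [-1.    0.3   6.58] [-0.006  0.205 -0.014]
[ 0.5519 -0.11    0.2199] [-1.17  0.82  6.22] [-0.039  0.197 -0.01 ]
[ 0.5518 -0.11    0.2199] [0.7  1.09 6.57] [-0.059  0.152  0.013]
```

>>> apply_moves:
  increments:
    - {"tx": 0,"ty": 0,"tz": -0.015,"ax": 0,"ay": 0,"az": 0}
    - {"tx": 0,"ty": 0,"tz": 0,"ax": 0,"ay": 0,"az": 0}

```text
time_s: 12.72
ee_pos: [0.5518, -0.1101, 0.22]
eef_rot: [-3.141, -0.0, 1.557]
force: [0.6, -0.8, 1.8]
grip_width: 0.03
grip_force: 5.0
```

>>> apply_moves:
  increments:
    - {"tx": 0.1,"ty": 0,"tz": 0,"ax": 0,"ay": 0,"az": 0}
    - {"tx": 0.1,"ty": 0,"tz": 0,"ax": 0,"ay": 0,"az": 0}
    - {"tx": 0,"ty": 0,"tz": 0,"ax": 0,"ay": 0,"az": 0}

```text
time_s: 13.1
ee_pos: [0.5519, -0.1036, 0.2201]
eef_rot: [-3.141, -0.0, 1.558]
force: [-1.2, 1.7, 0.5]
grip_width: 0.0296
grip_force: 5.0
```

>>> apply_moves:
  increments:
    - {"tx": 0.05,"ty": 0,"tz": 0,"ax": 0,"ay": 0,"az": 0}
    - {"tx": 0.05,"ty": 0,"tz": 0,"ax": 0,"ay": 0,"az": 0}
    - {"tx": 0,"ty": 0,"tz": 0,"ax": 0,"ay": 0,"az": 0}

```text
time_s: 13.48
ee_pos: [0.552, -0.1009, 0.2202]
eef_rot: [-3.141, -0.0, 1.557]
force: [-1.8, -0.9, 0.9]
grip_width: 0.0296
grip_force: 5.0
```

>>> apply_moves:
  increments:
    - {"tx": 0.03,"ty": 0,"tz": 0,"ax": 0,"ay": 0,"az": 0}
    - {"tx": 0,"ty": 0,"tz": 0,"ax": 0,"ay": 0,"az": 0}

```text
time_s: 13.72
ee_pos: [0.5521, -0.1001, 0.2203]
eef_rot: [-3.141, 0.0, 1.557]
force: [-2.9, -1.5, 1.1]
grip_width: 0.0299
grip_force: 5.0
```

>>> apply_moves:
  increments:
    - {"tx": 0.03,"ty": 0,"tz": 0,"ax": 0,"ay": 0,"az": 0}
    - {"tx": 0,"ty": 0,"tz": 0,"ax": 0,"ay": 0,"az": 0}

```text
time_s: 13.98
ee_pos: [0.5521, -0.0992, 0.2204]
eef_rot: [3.142, 0.0, 1.557]
force: [-3.1, -2.2, 2.1]
grip_width: 0.0298
grip_force: 5.0
```

>>> apply_moves:
  increments:
    - {"tx": 0,"ty": -0.015,"tz": 0,"ax": 0,"ay": 0,"az": 0}
    - {"tx": 0.03,"ty": 0,"tz": 0,"ax": 0,"ay": 0,"az": 0}
    - {"tx": 0,"ty": 0,"tz": 0,"ax": 0,"ay": 0,"az": 0}

```text
time_s: 14.35
ee_pos: [0.5517, -0.0981, 0.2202]
eef_rot: [3.141, -0.0, 1.557]
force: [-0.6, -0.8, -0.7]
grip_width: 0.0296
grip_force: 5.0
```

>>> apply_moves:
  increments:
    - {"tx": 0.03,"ty": 0,"tz": 0,"ax": 0,"ay": 0,"az": 0}
    - {"tx": 0,"ty": 0,"tz": 0,"ax": 0,"ay": 0,"az": 0}

```text
time_s: 14.6
ee_pos: [0.5517, -0.0973, 0.2203]
eef_rot: [3.142, 0.0, 1.557]
force: [-0.3, 0.5, -0.5]
grip_width: 0.0299
grip_force: 5.0
```

>>> apply_moves:
  increments:
    - {"tx": 0.03,"ty": 0,"tz": 0,"ax": 0,"ay": 0,"az": 0}
    - {"tx": 0,"ty": 0,"tz": 0,"ax": 0,"ay": 0,"az": 0}

```text
time_s: 14.85
ee_pos: [0.5517, -0.0964, 0.2203]
eef_rot: [-3.142, -0.0, 1.557]
force: [-0.3, 0.7, -0.7]
grip_width: 0.03
grip_force: 5.0
```

>>> apply_moves:
  increments:
    - {"tx": 0.03,"ty": -0.002,"tz": 0,"ax": 0,"ay": 0,"az": 0}
    - {"tx": 0,"ty": 0,"tz": 0,"ax": 0,"ay": 0,"az": 0}

```text
time_s: 15.1
ee_pos: [0.5516, -0.0956, 0.2203]
eef_rot: [-3.142, -0.0, 1.557]
force: [-0.7, -0.2, -1.9]
grip_width: 0.0296
grip_force: 5.0
```

>>> apply_moves:
  increments:
    - {"tx": 0.03,"ty": -0.002,"tz": 0,"ax": 0,"ay": 0,"az": 0}
    - {"tx": 0,"ty": 0,"tz": 0,"ax": 0,"ay": 0,"az": 0}

```text
time_s: 15.35
ee_pos: [0.5516, -0.0946, 0.2203]
eef_rot: [3.142, -0.0, 1.557]
force: [0.5, -0.1, -1.1]
grip_width: 0.03
grip_force: 5.0
```

>>> apply_moves:
  increments:
    - {"tx": 0.03,"ty": -0.002,"tz": 0,"ax": 0,"ay": 0,"az": 0}
    - {"tx": 0,"ty": 0,"tz": 0,"ax": 0,"ay": 0,"az": 0}

```text
time_s: 15.6
ee_pos: [0.5516, -0.0937, 0.2203]
eef_rot: [3.141, 0.0, 1.557]
force: [0.7, -1.0, 0.5]
grip_width: 0.0297
grip_force: 5.0
```

>>> apply_moves:
  increments:
    - {"tx": 0.03,"ty": -0.002,"tz": 0,"ax": 0,"ay": 0,"az": 0}
    - {"tx": 0,"ty": 0,"tz": 0,"ax": 0,"ay": 0,"az": 0}

```text
time_s: 15.85
ee_pos: [0.5516, -0.0928, 0.2204]
eef_rot: [3.141, -0.0, 1.557]
force: [0.9, -0.8, -0.4]
grip_width: 0.0298
grip_force: 5.0
```

>>> apply_moves:
  increments:
    - {"tx": 0.03,"ty": -0.002,"tz": 0,"ax": 0,"ay": 0,"az": 0}
    - {"tx": 0,"ty": 0,"tz": 0,"ax": 0,"ay": 0,"az": 0}

```text
time_s: 16.1
ee_pos: [0.5515, -0.092, 0.2204]
eef_rot: [3.141, 0.0, 1.557]
force: [0.3, -0.6, 0.7]
grip_width: 0.0302
grip_force: 5.0
```

>>> apply_moves:
  increments:
    - {"tx": 0.03,"ty": -0.002,"tz": 0,"ax": 0,"ay": 0,"az": 0}
    - {"tx": 0,"ty": 0,"tz": 0,"ax": 0,"ay": 0,"az": 0}

```text
time_s: 16.35
ee_pos: [0.5515, -0.0913, 0.2204]
eef_rot: [3.141, 0.0, 1.557]
force: [1.4, -5.6, 0.6]
grip_width: 0.0297
grip_force: 5.0
```

>>> apply_moves:
  increments:
    - {"tx": 0.03,"ty": -0.002,"tz": 0,"ax": 0,"ay": 0,"az": 0}
    - {"tx": 0,"ty": 0,"tz": 0,"ax": 0,"ay": 0,"az": 0}

```text
time_s: 16.6
ee_pos: [0.5514, -0.0906, 0.2204]
eef_rot: [3.141, 0.001, 1.557]
force: [2.6, -6.2, -0.4]
grip_width: 0.0299
grip_force: 5.0
```

Run:
```python
from h import *
F=[]
b=snap('side','pics/s4.png')['pixels']
for i in range(3):
    camera('top');o=get_obs();F.append(o['force'])
print(np.mean(F,0),o['ee_pos'])
f=lambda im,x,y,w,h,s:cv2.resize(im[y:y+h,x:x+w,::-1],(w*s,h*s),interpolation=cv2.INTER_CUBIC)
cv2.imwrite('pics/c4.png',f(b,225,160,90,80,7))
```

```text
[ 1.53470972 -6.66599807  0.15110945] [ 0.55143911 -0.09059184  0.22040254]
```

View pics/c4.png

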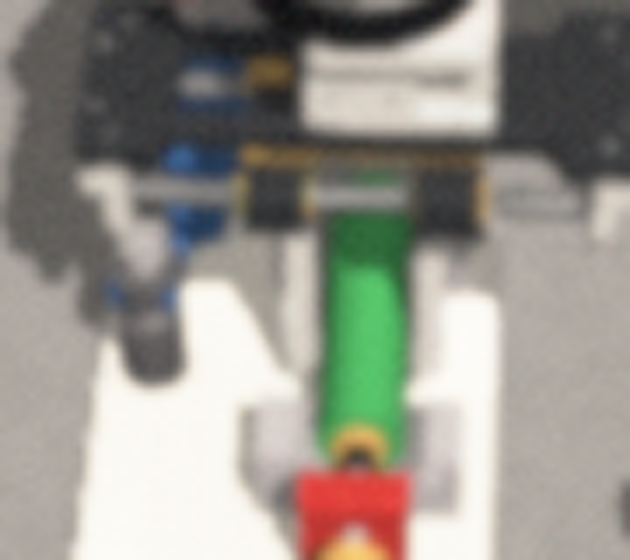

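The green tube's end meets the brass disc at (360,445) in the side crop, and the contact force is about 6 N. I'll ease that a little and release.

>>> apply_moves:
  increments:
    - {"tx": -0.015,"ty": 0.01,"tz": 0,"ax": 0,"ay": 0,"az": 0}
    - {"tx": 0,"ty": 0,"tz": 0,"ax": 0,"ay": 0,"az": 0}
    - {"tx": 0,"ty": 0,"tz": 0,"ax": 0,"ay": 0,"az": 0}

```text
time_s: 17.18
ee_pos: [0.5516, -0.0909, 0.2203]
eef_rot: [-3.142, 0.0, 1.557]
force: [0.9, -5.6, 0.5]
grip_width: 0.0303
grip_force: 5.0
```

>>> apply_moves:
  increments:
    - {"tx": 0,"ty": 0,"tz": 0,"ax": 0,"ay": 0,"az": 0}
    - {"tx": 0,"ty": 0,"tz": 0,"ax": 0,"ay": 0,"az": 0}
    - {"tx": 0,"ty": 0,"tz": 0,"ax": 0,"ay": 0,"az": 0}
    - {"tx": 0,"ty": 0,"tz": 0,"ax": 0,"ay": 0,"az": 0}
  jaw: 0.5

```text
time_s: 17.68
ee_pos: [0.5517, -0.0905, 0.2203]
eef_rot: [-3.141, -0.0, 1.557]
force: [0.1, 0.6, -1.0]
grip_width: 0.047
grip_force: 0.0
```

>>> apply_moves:
  increments:
    - {"tx": 0,"ty": 0,"tz": -0.5,"ax": 0,"ay": 0,"az": 0}
    - {"tx": 0,"ty": 0,"tz": -1,"ax": 0,"ay": 0,"az": 0}
    - {"tx": 0,"ty": 0,"tz": -1,"ax": 0,"ay": 0,"az": 0}
    - {"tx": 0,"ty": 0,"tz": -0.5,"ax": 0,"ay": 0,"az": 0}
    - {"tx": 0,"ty": 0,"tz": 0,"ax": 0,"ay": 0,"az": 0}

```text
time_s: 18.3
ee_pos: [0.5517, -0.0906, 0.3112]
eef_rot: [3.14, 0.0, 1.557]
force: [0.3, -0.5, -1.0]
grip_width: 0.0471
grip_force: 0.0
```

Run:
```python
from h import *
from scipy.optimize import least_squares
obs={}
for n,f,b in(('top','t1',(335,160,30,25)),('side','s1',(235,145,35,25))):
    im=cv2.imread(f'pics/{f}.png').astype(int);B,G,R=im[...,0],im[...,1],im[...,2]
    m=((R>G*1.6)&(R>B*1.6)&(R>80)).astype(np.uint8);k=np.zeros_like(m);x,y,w,h=b;k[y:y+h,x:x+w]=1
    p=np.argwhere(m*k)[:,::-1];obs[n]=p.mean(0);print(n,len(p),p.min(0),p.max(0),p.mean(0),ray(n,*p.mean(0),.102))
r=least_squares(lambda X:np.concatenate([proj(n,X)-obs[n] for n in obs]),[.62,-.2,.1]);print(r.x,r.fun)
print(get_obs()['ee_pos'])
```

```text
top 29 [348 172] [353 177] [350.27586207 174.4137931 ] [ 0.61769925 -0.20855021  0.102     ]
side 30 [249 152] [253 158] [251.16666667 155.13333333] [ 0.61913812 -0.20318166  0.102     ]
[ 0.61940953 -0.20954897  0.09602145] [ 0.01746877 -0.20823979  0.20380263  0.04295058]
[ 0.55167229 -0.09061841  0.31123233]
```

>>> apply_moves:
  increments:
    - {"tx": -0.97,"ty": 0.578,"tz": -0.33,"ax": 0,"ay": 0,"az": 0.54}
    - {"tx": -0.945,"ty": 0.62,"tz": 0,"ax": 0,"ay": 0,"az": 0}
    - {"tx": -0.945,"ty": 0.62,"tz": 0,"ax": 0,"ay": 0,"az": 0}
    - {"tx": -0.945,"ty": 0.62,"tz": 0,"ax": 0,"ay": 0,"az": 0}
    - {"tx": 0,"ty": 0,"tz": 0,"ax": 0,"ay": 0,"az": 0}
    - {"tx": 0,"ty": 0,"tz": 0,"ax": 0,"ay": 0,"az": 0}

```text
time_s: 19.05
ee_pos: [0.619, -0.2078, 0.319]
eef_rot: [-3.14, -0.001, 1.51]
force: [-0.4, 0.4, -0.1]
grip_width: 0.0468
grip_force: 0.0
```

Run:
```python
from h import *
a=snap('top','pics/t5.png')['pixels'];b=snap('side','pics/s5.png')['pixels']
o=get_obs();print(o['ee_pos'])
f=lambda im,x,y,w,h,s:cv2.resize(im[y:y+h,x:x+w,::-1],(w*s,h*s),interpolation=cv2.INTER_CUBIC)
cv2.imwrite('pics/c5.png',np.hstack([f(a,250,130,100,120,4),f(b,215,130,100,120,4)]))
```

```text
[ 0.61898653 -0.20746723  0.31982584]
```

View pics/c5.png

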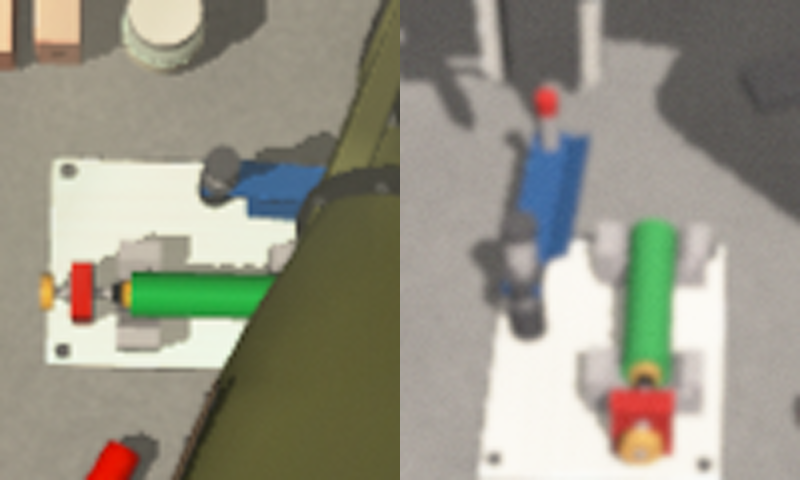

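In the crops the tube lies in the Vs touching the brass disc. The knob at (546,100) is centred between the fingers at (490,45) and (588,45), so I'll descend and grip it.

>>> apply_moves:
  increments:
    - {"tx": 0,"ty": 0,"tz": 0.8,"ax": 0,"ay": 0,"az": 0}
    - {"tx": 0,"ty": 0,"tz": 0.6,"ax": 0,"ay": 0,"az": 0}
    - {"tx": 0,"ty": 0,"tz": 0.15,"ax": 0,"ay": 0,"az": 0}
    - {"tx": 0,"ty": 0,"tz": 0,"ax": 0,"ay": 0,"az": 0}

```text
time_s: 19.65
ee_pos: [0.6192, -0.2081, 0.2738]
eef_rot: [-3.142, -0.0, 1.51]
force: [0.0, -0.3, -0.1]
grip_width: 0.0471
grip_force: 0.0
```

>>> apply_moves:
  increments:
    - {"tx": 0,"ty": 0,"tz": 0,"ax": 0,"ay": 0,"az": 0}
    - {"tx": 0,"ty": 0,"tz": 0,"ax": 0,"ay": 0,"az": 0}
    - {"tx": 0,"ty": 0,"tz": 0,"ax": 0,"ay": 0,"az": 0}
    - {"tx": 0,"ty": 0,"tz": 0,"ax": 0,"ay": 0,"az": 0}
    - {"tx": 0,"ty": 0,"tz": 0,"ax": 0,"ay": 0,"az": 0}
  jaw: 1
  force: 20

```text
time_s: 20.27
ee_pos: [0.6192, -0.2083, 0.2738]
eef_rot: [3.141, 0.0, 1.51]
force: [-0.2, -1.1, 0.9]
grip_width: 0.0133
grip_force: 20.0
```

>>> apply_moves:
  increments:
    - {"tx": 0.014,"ty": -0.325,"tz": 0,"ax": 0,"ay": 0,"az": 1}
    - {"tx": 0.014,"ty": -0.325,"tz": 0,"ax": 0,"ay": 0,"az": 1}
    - {"tx": 0.014,"ty": -0.325,"tz": 0,"ax": 0,"ay": 0,"az": 1}
    - {"tx": 0,"ty": 0,"tz": 0,"ax": 0,"ay": 0,"az": 0}
  force: 12

```text
time_s: 20.78
ee_pos: [0.5903, -0.2026, 0.2738]
eef_rot: [-3.141, -0.0, 1.249]
force: [0.8, 1.3, 0.2]
grip_width: 0.0133
grip_force: 12.0
```

>>> apply_moves:
  increments:
    - {"tx": 0.014,"ty": -0.325,"tz": 0,"ax": 0,"ay": 0,"az": 1}
    - {"tx": 0.014,"ty": -0.325,"tz": 0,"ax": 0,"ay": 0,"az": 1}
    - {"tx": 0,"ty": 0,"tz": 0,"ax": 0,"ay": 0,"az": 0}

```text
time_s: 21.15
ee_pos: [0.5728, -0.1948, 0.2738]
eef_rot: [-3.142, -0.0, 1.076]
force: [0.8, 2.8, -0.5]
grip_width: 0.0133
grip_force: 12.0
```

>>> apply_moves:
  increments:
    - {"tx": 0.03,"ty": -0.325,"tz": 0,"ax": 0,"ay": 0,"az": 1}
    - {"tx": 0.014,"ty": -0.325,"tz": 0,"ax": 0,"ay": 0,"az": 1}
    - {"tx": 0,"ty": 0,"tz": 0,"ax": 0,"ay": 0,"az": 0}

```text
time_s: 21.52
ee_pos: [0.5568, -0.1839, 0.2739]
eef_rot: [3.141, 0.0, 0.903]
force: [-0.4, -0.2, -0.7]
grip_width: 0.0132
grip_force: 12.0
```

>>> apply_moves:
  increments:
    - {"tx": 0.014,"ty": -0.325,"tz": -0.03,"ax": 0,"ay": 0,"az": 1}
    - {"tx": 0,"ty": 0,"tz": 0,"ax": 0,"ay": 0,"az": 0}

```text
time_s: 21.78
ee_pos: [0.5496, -0.1774, 0.2748]
eef_rot: [3.141, -0.0, 0.816]
force: [0.9, 1.6, 0.4]
grip_width: 0.0136
grip_force: 12.0
```

>>> apply_moves:
  increments:
    - {"tx": 0.02,"ty": -0.325,"tz": -0.02,"ax": 0,"ay": 0,"az": 1}
    - {"tx": 0.014,"ty": 0,"tz": 0,"ax": 0,"ay": 0,"az": 0}

```text
time_s: 22.02
ee_pos: [0.5433, -0.17, 0.2763]
eef_rot: [3.141, -0.0, 0.728]
force: [-5.5, 3.2, 12.1]
grip_width: 0.0135
grip_force: 12.0
```

>>> apply_moves:
  increments:
    - {"tx": 0.014,"ty": -0.325,"tz": -0.02,"ax": 0,"ay": 0,"az": 1}
    - {"tx": 0,"ty": 0,"tz": 0,"ax": 0,"ay": 0,"az": 0}

```text
time_s: 22.28
ee_pos: [0.5372, -0.1627, 0.277]
eef_rot: [3.14, -0.001, 0.641]
force: [-2.2, 1.0, 9.7]
grip_width: 0.0133
grip_force: 12.0
```

>>> apply_moves:
  increments:
    - {"tx": 0.014,"ty": -0.325,"tz": -0.02,"ax": 0,"ay": 0,"az": 1}
    - {"tx": 0,"ty": 0,"tz": 0,"ax": 0,"ay": 0,"az": 0}

```text
time_s: 22.52
ee_pos: [0.5317, -0.1545, 0.2772]
eef_rot: [3.141, -0.001, 0.554]
force: [0.4, 1.7, 7.7]
grip_width: 0.0133
grip_force: 12.0
```

>>> apply_moves:
  increments:
    - {"tx": 0.014,"ty": -0.325,"tz": -0.02,"ax": 0,"ay": 0,"az": 1}
    - {"tx": 0.014,"ty": -0.325,"tz": 0,"ax": 0,"ay": 0,"az": 1}
    - {"tx": 0,"ty": 0,"tz": 0,"ax": 0,"ay": 0,"az": 0}

```text
time_s: 22.9
ee_pos: [0.5229, -0.1369, 0.2774]
eef_rot: [3.142, -0.0, 0.38]
force: [-1.3, 1.5, 6.5]
grip_width: 0.0135
grip_force: 12.0
```

>>> apply_moves:
  increments:
    - {"tx": 0.014,"ty": -0.325,"tz": 0,"ax": 0,"ay": 0,"az": 1}
    - {"tx": 0.014,"ty": -0.325,"tz": 0,"ax": 0,"ay": 0,"az": 1}
    - {"tx": 0,"ty": 0,"tz": 0,"ax": 0,"ay": 0,"az": 0}

```text
time_s: 23.28
ee_pos: [0.5174, -0.1183, 0.2775]
eef_rot: [3.141, -0.001, 0.206]
force: [-1.9, 1.0, 7.7]
grip_width: 0.0135
grip_force: 12.0
```

>>> apply_moves:
  increments:
    - {"tx": 0.005,"ty": -0.325,"tz": -0.01,"ax": 0,"ay": 0,"az": 1}
    - {"tx": 0.008,"ty": -0.26,"tz": 0,"ax": 0,"ay": 0,"az": 0.8}
    - {"tx": 0,"ty": 0,"tz": 0,"ax": 0,"ay": 0,"az": 0}

```text
time_s: 23.65
ee_pos: [0.5151, -0.1009, 0.2776]
eef_rot: [3.142, -0.001, 0.049]
force: [2.6, 0.5, 3.3]
grip_width: 0.0135
grip_force: 12.0
```

>>> apply_moves:
  increments:
    - {"tx": 0,"ty": -0.06,"tz": 0,"ax": 0,"ay": 0,"az": 0.2}
    - {"tx": 0,"ty": 0,"tz": 0,"ax": 0,"ay": 0,"az": 0}

```text
time_s: 23.9
ee_pos: [0.5149, -0.0995, 0.2776]
eef_rot: [3.141, -0.001, 0.029]
force: [5.0, -2.4, 3.2]
grip_width: 0.0139
grip_force: 12.0
```

>>> apply_moves:
  increments:
    - {"tx": 0,"ty": -0.04,"tz": 0,"ax": 0,"ay": 0,"az": 0.12}
    - {"tx": 0,"ty": 0,"tz": 0,"ax": 0,"ay": 0,"az": 0}

```text
time_s: 24.15
ee_pos: [0.5148, -0.0984, 0.2776]
eef_rot: [3.141, -0.001, 0.019]
force: [5.0, -3.2, 3.1]
grip_width: 0.0132
grip_force: 12.0
```

>>> apply_moves:
  increments:
    - {"tx": 0.025,"ty": -0.04,"tz": 0,"ax": 0,"ay": 0,"az": 0.1}
    - {"tx": 0,"ty": 0,"tz": 0,"ax": 0,"ay": 0,"az": 0}

```text
time_s: 24.4
ee_pos: [0.5153, -0.0973, 0.2776]
eef_rot: [3.141, -0.0, 0.01]
force: [0.9, -5.2, 5.9]
grip_width: 0.0138
grip_force: 12.0
```

>>> apply_moves:
  increments:
    - {"tx": 0,"ty": -0.04,"tz": 0,"ax": 0,"ay": 0,"az": 0}
    - {"tx": 0,"ty": 0,"tz": 0,"ax": 0,"ay": 0,"az": 0}

```text
time_s: 24.65
ee_pos: [0.5153, -0.0961, 0.2775]
eef_rot: [3.141, -0.0, 0.01]
force: [1.0, -4.4, 5.4]
grip_width: 0.0134
grip_force: 12.0
```

>>> apply_moves:
  increments:
    - {"tx": 0,"ty": -0.03,"tz": 0,"ax": 0,"ay": 0,"az": 0}
    - {"tx": 0,"ty": 0,"tz": 0,"ax": 0,"ay": 0,"az": 0}

```text
time_s: 24.9
ee_pos: [0.5153, -0.0952, 0.2775]
eef_rot: [3.141, -0.0, 0.01]
force: [0.1, -6.0, 4.5]
grip_width: 0.0136
grip_force: 12.0
```

>>> apply_moves:
  increments:
    - {"tx": 0,"ty": -0.03,"tz": 0,"ax": 0,"ay": 0,"az": 0}
    - {"tx": 0,"ty": 0,"tz": 0,"ax": 0,"ay": 0,"az": 0}

```text
time_s: 25.15
ee_pos: [0.5153, -0.0944, 0.2775]
eef_rot: [3.141, -0.0, 0.01]
force: [0.5, -5.4, 5.1]
grip_width: 0.0135
grip_force: 12.0
```

>>> apply_moves:
  increments:
    - {"tx": 0,"ty": -0.03,"tz": 0,"ax": 0,"ay": 0,"az": 0}
    - {"tx": 0,"ty": 0,"tz": 0,"ax": 0,"ay": 0,"az": 0}

```text
time_s: 25.4
ee_pos: [0.5153, -0.0936, 0.2775]
eef_rot: [3.14, -0.0, 0.01]
force: [0.6, -7.6, 5.4]
grip_width: 0.0137
grip_force: 12.0
```

>>> apply_moves:
  increments:
    - {"tx": 0,"ty": -0.03,"tz": 0,"ax": 0,"ay": 0,"az": 0}
    - {"tx": 0,"ty": 0,"tz": 0,"ax": 0,"ay": 0,"az": 0}

```text
time_s: 25.65
ee_pos: [0.5152, -0.0928, 0.2775]
eef_rot: [3.14, -0.0, 0.01]
force: [0.0, -7.9, 5.5]
grip_width: 0.0134
grip_force: 12.0
```

>>> apply_moves:
  increments:
    - {"tx": 0,"ty": -0.03,"tz": 0,"ax": 0,"ay": 0,"az": 0}
    - {"tx": 0,"ty": -0.03,"tz": 0,"ax": 0,"ay": 0,"az": 0}
    - {"tx": 0,"ty": 0,"tz": 0,"ax": 0,"ay": 0,"az": 0}

```text
time_s: 26.02
ee_pos: [0.5152, -0.0912, 0.2775]
eef_rot: [3.14, -0.0, 0.01]
force: [0.0, -10.5, 5.3]
grip_width: 0.0138
grip_force: 12.0
```

Run:
```python
from h import *
b=snap('side','pics/s6.png')['pixels'];o=get_obs();print(o['ee_pos'],o['force'])
f=lambda im,x,y,w,h,s:cv2.resize(im[y:y+h,x:x+w,::-1],(w*s,h*s),interpolation=cv2.INTER_CUBIC)
cv2.imwrite('pics/c6.png',f(b,220,140,110,85,6))
```

```text
[ 0.51521044 -0.09117788  0.27752952] [  0.64801895 -10.098806     5.17603718]
```

View pics/c6.png

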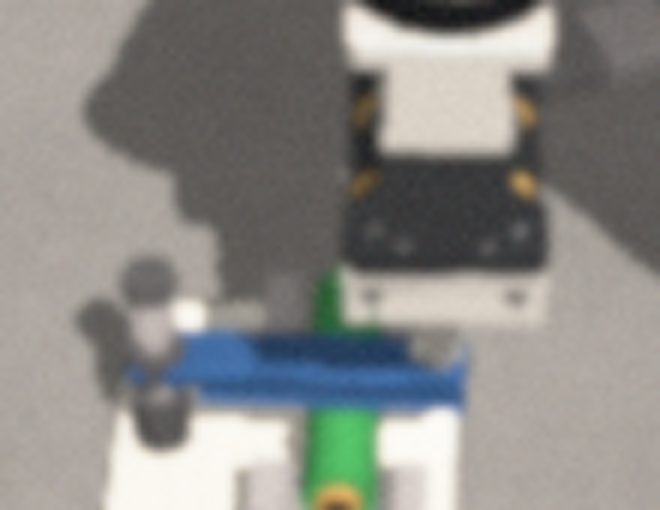

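The blue strap lies across the tube, its ramp edge running level from (200,375) to (465,375), and the fingers are on the knob at its right end. I'll push a little more and check whether the strap still moves.

>>> apply_moves:
  increments:
    - {"tx": 0,"ty": -0.03,"tz": 0,"ax": 0,"ay": 0,"az": 0}
    - {"tx": 0,"ty": -0.03,"tz": 0,"ax": 0,"ay": 0,"az": 0}
    - {"tx": 0,"ty": 0,"tz": 0,"ax": 0,"ay": 0,"az": 0}
  force: 20

```text
time_s: 26.45
ee_pos: [0.5152, -0.0896, 0.2776]
eef_rot: [3.139, -0.0, 0.01]
force: [1.2, -13.0, 2.9]
grip_width: 0.0135
grip_force: 20.0
```

Run:
```python
from h import *
snap('side','pics/s7.png');o=get_obs();print(o['ee_pos'],o['force'],o['moment'])
def blue(f):
    im=cv2.imread(f).astype(int);B,G,R=im[...,0],im[...,1],im[...,2]
    m=((B>R*1.5)&(B>90)).astype(np.uint8);k=np.zeros_like(m);k[185:215,240:300]=1;m=m*k
    c=range(255,296,5);return [int(np.max(np.nonzero(m[:,x])[0],initial=0)) for x in c],m.sum(),np.argwhere(m).mean(0)
print(blue('pics/s6.png'),blue('pics/s7.png'))
# expected strap leading ramp edge (jig) at theta=1.57: y=+25? z~.056
for y in (.012,.025):
  for n in('side',): print(y,[proj(n,[.6263-.0133*-y-.075+xx,-.0965+y-.0133*xx,.057+.0]).round(1).tolist() for xx in(.0,-.03)])
```

```text
[ 0.51522371 -0.08964535  0.27752515] [  0.68417477 -13.13244386   4.54578991] [-2.51444927  0.0857569  -0.12209009]
([206, 206, 206, 207, 208, 208, 207, 207, 206], np.uint64(483), array([201.77846791, 271.37060041])) ([206, 206, 206, 207, 208, 208, 207, 207, 207], np.uint64(480), array([201.8875    , 271.24166667]))
0.012 [[277.1, 203.9], [289.7, 204.2]]
0.025 [[276.8, 208.0], [289.6, 208.4]]
```

>>> apply_moves:
  increments:
    - {"tx": 0,"ty": 0,"tz": 0,"ax": 0,"ay": 0,"az": 0}
    - {"tx": 0,"ty": 0,"tz": 0,"ax": 0,"ay": 0,"az": 0}
    - {"tx": 0,"ty": 0,"tz": 0,"ax": 0,"ay": 0,"az": 0}
    - {"tx": 0,"ty": 0,"tz": 0,"ax": 0,"ay": 0,"az": 0}
  jaw: 0.6

```text
time_s: 27.0
ee_pos: [0.515, -0.0881, 0.2771]
eef_rot: [-3.141, 0.001, 0.008]
force: [-1.1, 0.4, -0.4]
grip_width: 0.0377
grip_force: 0.0
```

>>> apply_moves:
  increments:
    - {"tx": 0,"ty": 0,"tz": -0.5,"ax": 0,"ay": 0,"az": 0}
    - {"tx": 0,"ty": 0,"tz": -1,"ax": 0,"ay": 0,"az": 0}
    - {"tx": 0,"ty": 0,"tz": -1,"ax": 0,"ay": 0,"az": 0}
    - {"tx": -1,"ty": 0,"tz": -0.5,"ax": 0,"ay": 0,"az": 0}
    - {"tx": -1,"ty": 0,"tz": 0,"ax": 0,"ay": 0,"az": 0}
    - {"tx": -1,"ty": 0,"tz": 0,"ax": 0,"ay": 0,"az": 0}
    - {"tx": -1,"ty": 0,"tz": 0,"ax": 0,"ay": 0,"az": 0}
    - {"tx": -1,"ty": 0,"tz": 0,"ax": 0,"ay": 0,"az": 0}
    - {"tx": 0,"ty": 0,"tz": 0,"ax": 0,"ay": 0,"az": 0}

```text
time_s: 28.12
ee_pos: [0.364, -0.0892, 0.3684]
eef_rot: [3.141, -0.002, 0.007]
force: [0.2, 0.1, 0.3]
grip_width: 0.0375
grip_force: 0.0
```

Run:
```python
from h import *
a=snap('top','pics/t8.png')['pixels'];b=snap('side','pics/s8.png')['pixels'];o=get_obs();print(o['time_s'],o['ee_pos'],o['force'])
f=lambda im,x,y,w,h,s:cv2.resize(im[y:y+h,x:x+w,::-1],(w*s,h*s),interpolation=cv2.INTER_CUBIC)
cv2.imwrite('pics/c8.png',np.hstack([f(a,250,155,90,80,4),f(b,220,160,90,80,4)]))
```

```text
28.225 [ 0.36531036 -0.0893667   0.36823037] [0.50183778 0.38834094 0.53093833]
```

View pics/c8.png

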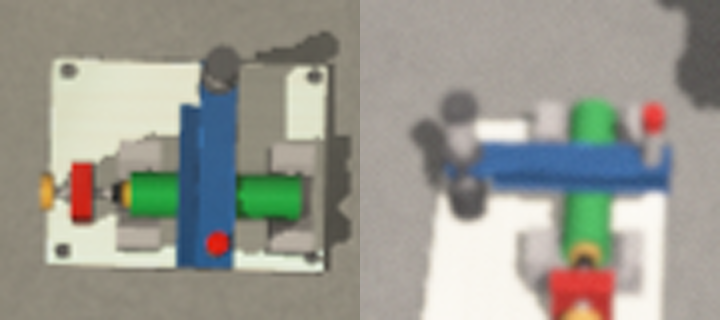

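The top crop shows the tube seated and touching the disc at (128,194). The strap runs straight across it, with the post at (221,65) and the knob at (218,243). I'll check the swing angle numerically.

Run:
```python
from h import *
im=cv2.imread('pics/t8.png').astype(int);B,G,R=im[...,0],im[...,1],im[...,2]
m=(R>G*1.6)&(R>B*1.6)&(R>80);p=np.argwhere(m)[:,::-1];p=p[(abs(p[:,0]-304)<8)&(abs(p[:,1]-215)<8)].mean(0)
k=ray('top',*p,.105);print(p,k)
j=np.array([.5503,-.0961]);a=-.01327;c,s=np.cos(a),np.sin(a)
d=k[:2]-j;q=np.array([c*d[0]+s*d[1],-s*d[0]+c*d[1]]);print(q,np.arctan2(.075-q[0],-q[1]))
g=(G>R*1.5)&(G>B*1.5)&(G>60);e=np.argwhere(g)[:,::-1];e=e[(e[:,0]>265)&(e[:,0]<345)&(e[:,1]>190)&(e[:,1]<215)];print(e.min(0),e.max(0),ray('top',e[:,0].min()-.5,203.5,.041),ray('top',e[:,0].max()+.5,203.5,.041))
```

```text
[304.  215.5] [ 0.51319768 -0.09416833  0.105     ]
[-0.03712468  0.00143917] 1.5836310708498504
[282 198] [325 209] [ 0.5502302  -0.03873931  0.041     ] [ 0.55183502 -0.15333234  0.041     ]
```

The swing angle reads 1.58 rad, so the strap is at its end of travel. The tube is still seated against the stop.

```bash
python3 -c "from station import hand_in;print(hand_in())"
```

```text
the job is handed in; nothing more can be done
None
```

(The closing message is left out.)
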